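# Wring a gauge block onto the setting base

### The arm

A 6-joint arm with a two-finger parallel gripper is mounted at the origin on the work surface. World frame = base frame: x ahead of the robot, y to its left, z up, the work surface at z = 0. Lengths are in m, angles in rad, forces in N, time in s.
With the tool pointing down it reaches from about 0.4 to 0.825 m from the base axis. Payload 7 kg.
Tool frame: the origin (TCP) lies midway between the tips of the shut fingers; the grasp point (between the pads) lies 19 mm behind it; z points along the fingers, y is the line along which they close (so a half turn about z gives the same grasp; the last joint's range is limited). The gripper opens to 88 mm and grips with 3 to 60 N. Pads are 19 mm wide; open, the fingers measure 130 mm over their backs; the gripper's body (78 mm by 193 mm) begins 47 mm behind the grasp point.
Start: joints at [1.631, 0.359, 0.012, 0, -1.224, -0.288], TCP at [0.152, 0.658, 0.227] pointing down, gripper open.
Joint ranges: [-3.07, 3.07], [-1.43, 2.12], [-1.02, 1.25], [-3.03, 1.67], [-3.05, -0], [-3.03, 3.03]. Speed limits (rad/s): [2.39, 2.39, 3.01, 3.14, 3.14, 3.14].

### API

Orientations are given as [roll, pitch, yaw] about the fixed x, y, z axes, in that order (R = Rz(yaw) Ry(pitch) Rx(roll)).
In Python, from station import monitor, viewer, arm gives the robot as it stands.
- The arm moves only by the tool move_arm, never from a script. Its argument "deltas" is a list that holds one entry, the list of rows, each a list of 7 numbers: the turn, a rotation vector about the tool's x, y, z in degrees, then the shift along the tool's x, y, z in m, then the finger opening in m, from 0 to 0.0876. A call has 1 to 12 rows; each row is the pose to reach, as a shift and turn from the pose commanded when the call began, along the tool's axes at that moment; what a row does not reach only later rows make up. A row lasts 1/12 s, in which the tool goes at most 41.7 mm and 7.16 degrees, less where a joint would pass 70% of its speed; a pose out of reach is approached as far as the arm can. A call with a gripper value outside its range is refused whole. The fingers move at their own pace and stop on an object; "force" is the grip in N (left out, the last holds). Time passes only in rows, so rows that repeat a pose let the fingers close. It gives the time, the measured TCP pose, the force and the opening at its end, in the units of the state.
- monitor.get_state(): the state, without advancing time (a new reading comes with each control period).
- viewer.grab_frame(name): name is "scene" or "top" or "wrist"; returns a dict with "frame" (480x640x3 uint8, blue, green, red), "vfov" (degrees; the focal length in pixels is half the picture's height over the tangent of half this angle, whatever the lens; pixels are square), "cx", "cy" (the principal point, pixels), "xyz" and "orientation" of the camera in the world; the wrist camera has in their place "hand_eye" (4x4, takes a point from camera to tool coordinates, whose origin is the TCP and whose axes are the flange's). Camera axes: x right, y down, z forward; pixel columns grow to the right and rows downward; lengths in m; the calibration is good to about 2 mm. A picture is of the moment at which its call begins: read the wrist's pose just before it. There is no depth.
- arm.job_done(): hands the job in, once; it reports no verdict.
The state is a dict: "t": time; "q": joint angles; "qd": joint speeds; "joint_efforts": joint torques, N m; "eef_pos": TCP position; "ee_rot": TCP orientation; "force": force on the tool from outside, world axes, zero at the start; "moment": the same for the moment, N m; "width": finger opening in m.
Only numpy, scipy, OpenCV 4.12 (cv2) and the standard library are available. Lean on these libraries where they do the work, as an engineer would, in place of code of your own. Each camera call takes 0.05 s, during which the arm holds its last target. There are 200 camera calls.

### The job

Make up the setting height on the filing bench: of the three loose ground-steel blocks, take the one whose bottom face matches the top of the fixed steel block on its dark foot and wring it on. Lay it flat on the fixed block so that only about half of its length overlaps, then slide it along, flat and without lifting it off, until the two faces cover each other fully with their edges in line, and let go. Do not lower it straight onto its final place, and leave the other two loose blocks where they are.

Things in the scene. Friction and masses are not known exactly. Their poses are not given: they have to be found in the camera images.
- base_block: fixed ground-steel block, 70 (x) x 40 (y) x 28 mm high, standing on the centre of a dark cast foot 130 x 90 x 12 mm, bolted to a dark green bench mat. Origin: centre of the foot's underside (on the mat, whose top is 3 mm above the work surface); x along the block's length, z up. The bare flat top face lies 40 mm above the origin. Its place and heading vary.
- block: the matching loose block: ground steel, 70 (x) x 40 (y) x 30 mm high, about 0.65 kg, lying on the mat on its 70 x 40 face. Origin: centre of its underside; x along its length, z up. On the fixed block its origin is 40 mm above the fixed block's body origin. Half a turn makes no difference. It can be gripped from above across its 40 mm width.
- short_block: bystander to leave alone: loose ground-steel block with a square face, 40 x 40 x 30 mm high, on the mat. Origin: centre of its underside.
- thin_block: bystander to leave alone: loose narrow ground-steel block, 70 (x) x 18 (y) x 30 mm high, on the mat. Origin: centre of its underside.
Mind the look-alikes: they are no part of the job. Of the things shaped like the base_block, the steel one is meant.

How it is judged:
By the outcome, as a careful person would: the job done as asked, in the order asked, and still so for the second after the job is handed in, with the robot touching nothing.
It also fails if it takes over 40 s, if anything falls off the work surface, if the arm or the gripper's body presses on something with over 40 N, if the wrist force passes 120 N, or if a joint passes its speed limit or range.

## Working session

There is one attempt and no reset: what is moved stays moved. The work goes in short steps, Python scripts to look and compute and a tool call to move; the robot and the scene stay as the last step left them, time stands still between calls to the robot, and variables do not carry over. Pictures are saved under pics/ and viewed, on a budget of 10 in all, crops included, one or two more only if the job needs it, and the job is handed in when it is done.

Besides the shell and the picture viewer there is one more tool, called after "Request:" in YAML: its name, and indented under it one key for each argument. move_arm: Moves the arm, as the interface text tells. Its arguments: {"type":"object","properties":{"deltas":{"type":"array","items":{"type":"array","items":{"type":"array","items":{"type":"number"}}}},"force":{"type":"number"}},"required":["deltas"]}

```bash
mkdir -p pics && ls
python3 - <<'E'
from station import monitor, viewer, arm
import cv2,json
s=monitor.get_state();print(s)
for n in("scene","top"):
    f=viewer.grab_frame(n);cv2.imwrite(f"pics/{n}0.png",f.pop("frame"));print(n,f)
E
```

```text
pics
{'t': 0.0, 'q': array([ 1.63106462e+00,  3.59366702e-01,  1.10523061e-02, -3.56520923e-04,
       -1.22408803e+00, -2.88055514e-01]), 'qd': array([-0.00127211,  0.00031258,  0.00185469,  0.00102247, -0.00099893,
       -0.00148144]), 'joint_efforts': array([ 5.16867863e-05, -5.82704008e+01,  2.93071014e+01,  6.99741930e+00,
        7.19486197e-03, -1.48699041e-04]), 'eef_pos': array([0.15237322, 0.65707228, 0.22563174]), 'ee_rot': array([ 3.13995751e+00, -1.34975074e-04, -2.27908531e-01]), 'force': array([-0.07729626,  0.37557101,  0.31648826]), 'moment': array([ 0.00303606, -0.04350251, -0.01675714]), 'width': 0.08754381363058082}
scene {'vfov': 53.798667044977414, 'cx': 317.35830746389485, 'cy': 241.154397322824, 'xyz': array([1.14632672, 0.22678278, 0.67971403]), 'orientation': array([-2.3392862 , -0.013798  ,  1.94793721])}
top {'vfov': 42.969890418215435, 'cx': 318.1731229534508, 'cy': 241.4338211840394, 'xyz': array([ 0.35945701, -0.01684466,  1.15192686]), 'orientation': array([-2.98151097, -0.02342135, -1.59674112])}
```

View pics/scene0.png

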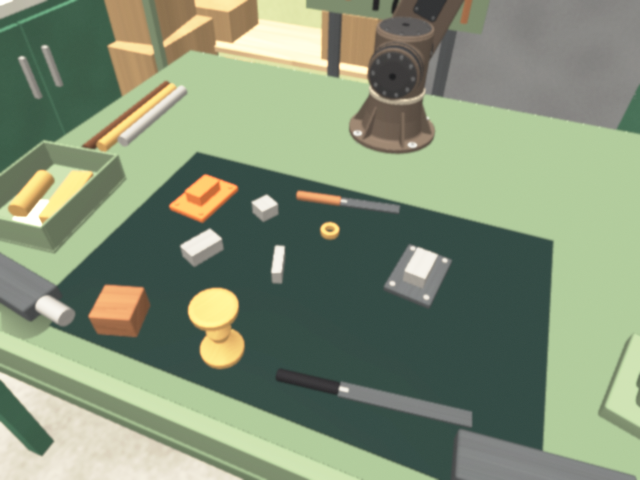

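View pics/top0.png

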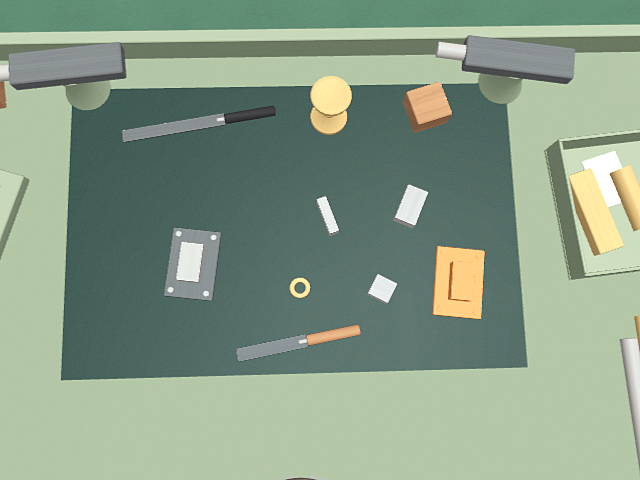

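Scene: the loose candidates in the top view are the matching block (411,206), the thin block (328,215) and the short block (382,288). The steel base is at (190,263) and the orange look-alike at (459,283). I choose block (411,206) and base (190,263), and check both in one crop.

```bash
cat > h.py <<'E'
import numpy as np,cv2
from scipy.spatial.transform import Rotation as R
from station import monitor, viewer, arm
def ray(f,px,T=None):
    """pixel(s)-> (origin, dirs) in world; T = tool pose 4x4 for wrist"""
    fl=240/np.tan(np.radians(f['vfov'])/2)
    px=np.atleast_2d(px).astype(float)
    d=np.c_[(px[:,0]-f['cx'])/fl,(px[:,1]-f['cy'])/fl,np.ones(len(px))]
    if 'hand_eye' in f:
        M=T@np.array(f['hand_eye']); return M[:3,3],d@M[:3,:3].T
    return np.array(f['xyz']),d@R.from_euler('xyz',f['orientation']).as_matrix().T
def onz(f,px,z,T=None):
    o,d=ray(f,px,T); return o+d*((z-o[2])/d[:,2])[:,None]
def pose(s):
    T=np.eye(4);T[:3,:3]=R.from_euler('xyz',s['ee_rot']).as_matrix();T[:3,3]=s['eef_pos'];return T
def rect(c):
    """4 corners in order -> centre, long-axis heading deg, sides mm"""
    c=c[:,:2];e=[c[(i+1)%4]-c[i] for i in range(4)];L=[np.linalg.norm(x) for x in e]
    v=e[0]-e[2] if L[0]+L[2]>L[1]+L[3] else e[1]-e[3]
    return c.mean(0).round(4),round(np.degrees(np.arctan2(v[1],v[0]))%180,2),(np.array(L)*1000).round(1)
E
python3 - <<'E'
from h import *
s=cv2.imread('pics/top0.png')
a=cv2.resize(s[180:240,380:445],None,fx=6,fy=6,interpolation=2)
b=cv2.resize(s[225:305,160:225],None,fx=6,fy=6,interpolation=2)
c=np.zeros((480,790,3),np.uint8);c[:360,:390]=a;c[:480,400:790]=b
cv2.imwrite('pics/crop1.png',c)
E
```

```text
(no output)
```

View pics/crop1.png

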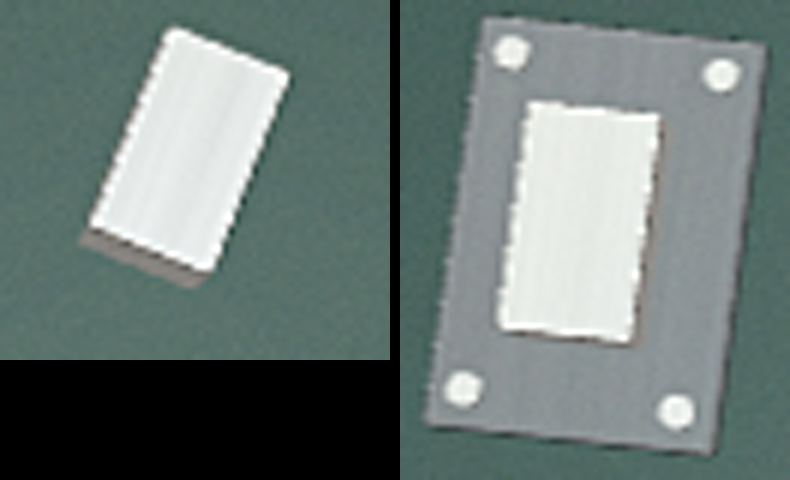

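The crop shows a steel 70x40 block, with top corners (169,27) (290,72) (213,270) (89,226). It also shows the steel base on its bolted grey foot, with top corners (528,101) (661,115) (633,343) (499,329).

Run:
```python
from h import *
f=viewer.grab_frame("top")
A=np.array([(169,27),(290,72),(213,270),(89,226)])/6+[380-.42,180-.42]
B=(np.array([(528,101),(661,115),(633,343),(499,329)])-[400,0])/6+[160-.42,225-.42]
F=(np.array([(482,17),(766,45),(713,454),(427,423)])-[400,0])/6+[160-.42,225-.42]
for n,p,z in(("block",A,.033),("base",B,.043),("foot",F,.015)): print(n,*rect(onz(f,p,z)))
print(rect(onz(f,[(409,6),(1,1),(2,2),(3,3)],0))[0]) if 0 else None
w=viewer.grab_frame("wrist");w.pop("frame");print(w)
print(onz(f,[(328,215),(382,288),(459,283),(330,85),(428,100),(411,206)],.03).round(3))
```

```text
block [ 0.6064 -0.2251] 156.14 [40.6 68.8 41.  69.5]
base [0.506 0.188] 173.37 [40.8 70.1 40.7 70.1]
foot [0.506  0.1878] 172.9 [ 89.6 129.   88.7 128. ]
{'vfov': 63.666526338859555, 'cx': 313.8092638434988, 'cy': 235.70970322056922, 'hand_eye': array([[-4.78041388e-04, -9.60142864e-01, -2.79509306e-01,
         7.53582864e-02],
       [ 9.99999801e-01, -3.44093712e-04, -5.28290715e-04,
        -5.02445294e-04],
       [ 4.11057166e-04, -2.79509503e-01,  9.60142838e-01,
        -1.58346880e-01],
       [ 0.00000000e+00,  0.00000000e+00,  0.00000000e+00,
         1.00000000e+00]])}
[[ 0.59  -0.068  0.03 ]
 [ 0.45  -0.163  0.03 ]
 [ 0.456 -0.307  0.03 ]
 [ 0.848 -0.079  0.03 ]
 [ 0.814 -0.269  0.03 ]
 [ 0.604 -0.225  0.03 ]]
```

```bash
cat >> h.py <<'E'
def go(*targets):
    """print row delta (deg, m) from the measured pose to (x,y,z,yawdeg), tool pointing down"""
    s=monitor.get_state();T=pose(s)
    print('t',round(s['t'],2),'tcp',s['eef_pos'].round(4),'rpy',np.degrees(s['ee_rot']).round(2),'F',s['force'].round(1),'w',round(s['width'],4))
    for x,y,z,yaw in targets:
        rv=R.from_matrix(T[:3,:3].T@R.from_euler('xyz',[180,0,yaw],degrees=True).as_matrix()).as_rotvec(degrees=True)
        sh=T[:3,:3].T@(np.array([x,y,z])-T[:3,3]); print(rv.round(2),sh.round(4),round(np.linalg.norm(sh)/.0417,1),'rows')
E
python3 -c "
from h import *
go((.506,.188,.227,-6.6),(.606,-.225,.2,-23.9))"
```

```text
t 0.2 tcp [0.1524 0.6573 0.226 ] rpy [ 1.7994e+02 -1.0000e-02 -1.3060e+01] F [-0.2 -0.8  0.4] w 0.0877
[ 0.06 -0.   -6.46] [ 0.4505  0.3773 -0.0006] 14.1 rows
[ 6.000e-02 -1.000e-02  1.084e+01] [0.6412 0.757  0.0268] 23.8 rows
```

Request:
move_arm:
  deltas:
    - [[0,0,-1,0.016,0.0135,0,0.0876],[0,0,-2,0.048,0.04,0,0.0876],[0,0,-3,0.08,0.067,0,0.0876],[0,0,-4,0.112,0.094,0,0.0876],[0,0,-5,0.144,0.12,0,0.0876],[0,0,-6,0.176,0.147,0,0.0876],[0,0,-6.5,0.208,0.174,0,0.0876],[0,0,-6.5,0.24,0.2,0,0.0876],[0,0,-6.5,0.272,0.227,0,0.0876],[0,0,-6.5,0.304,0.254,0,0.0876],[0,0,-6.5,0.336,0.281,0,0.0876],[0,0,-6.5,0.368,0.308,0,0.0876]]

```text
t: 1.2
eef_pos: [0.4416, 0.2732, 0.2268]
ee_rot: [-3.141, -0.0, -0.114]
force: [0.5, 1.0, 0.1]
width: 0.0876
```

```bash
python3 -c "
from h import *
go((.506,.188,.227,-6.6))"
```

```text
t 1.2 tcp [0.4416 0.2732 0.2268] rpy [-1.7997e+02 -1.0000e-02 -6.5300e+00] F [0.5 1.  0.1] w 0.0876
[-0.03 -0.01  0.07] [ 0.0737  0.0773 -0.0002] 2.6 rows
```

Request:
move_arm:
  deltas:
    - [[0,0,0,0.03,0.031,0,0.0876],[0,0,0,0.055,0.058,0,0.0876],[0,0,0,0.07,0.073,0,0.0876],[0,0,0,0.072,0.076,0,0.0876],[0,0,0,0.072,0.076,0,0.0876],[0,0,0,0.072,0.076,0,0.0876]]

```text
t: 1.7
eef_pos: [0.5036, 0.1913, 0.2264]
ee_rot: [3.142, 0.0, -0.115]
force: [0.0, 0.0, -0.0]
width: 0.0875
```

Run:
```python
from h import *
go((.606,-.225,.2,-23.9))
T=pose(monitor.get_state());f=viewer.grab_frame("wrist");cv2.imwrite('pics/w1.png',f['frame']);np.save('T1.npy',T)
```

```text
t 1.7 tcp [0.5036 0.1913 0.2264] rpy [ 1.8e+02  2.0e-02 -6.6e+00] F [ 0.  0. -0.] w 0.0875
[1.00e-02 2.00e-02 1.73e+01] [0.1496 0.4017 0.0264] 10.3 rows
```

View pics/w1.png

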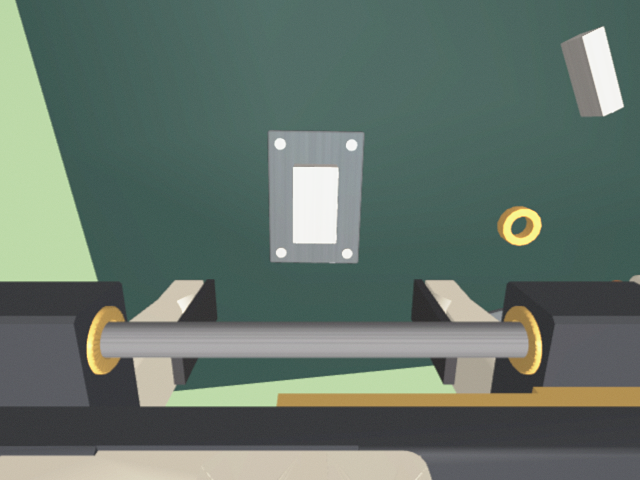

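The wrist view shows the steel base, with top corners about (293,167) (338,167) (337,244) (293,243). I fit the edges with code.

```bash
cat >> h.py <<'E'
def quad(img,x0,x1,y0,y1,thr=170):
    """subpixel quad of the bright face in the window, 4x upsampled"""
    g=cv2.resize(cv2.cvtColor(img,6)[y0:y1,x0:x1],None,fx=4,fy=4,interpolation=cv2.INTER_CUBIC)
    cs,_=cv2.findContours((g>thr).astype(np.uint8),0,1);c=max(cs,key=cv2.contourArea)
    q=cv2.boxPoints(cv2.minAreaRect(c)) 
    # refine each side by a line fit to contour points near it
    P=c[:,0].astype(float);L=[]
    for i in range(4):
        a,b=q[i],q[(i+1)%4];u=(b-a)/np.linalg.norm(b-a);n=np.array([-u[1],u[0]])
        t=(P-a)@u;m=(abs((P-a)@n)<8)&(t>.12*np.linalg.norm(b-a))&(t<.88*np.linalg.norm(b-a))
        v=cv2.fitLine(P[m].astype(np.float32),cv2.DIST_HUBER,0,.01,.01).ravel();L.append(np.cross([v[2],v[3],1],[v[2]+v[0],v[3]+v[1],1]))
    r=np.array([(lambda h:h[:2]/h[2])(np.cross(L[i-1],L[i])) for i in range(4)])
    return (r+.5)/4-.5+[x0,y0]
E
python3 - <<'E'
from h import *
T=np.load('T1.npy');f=viewer.grab_frame("wrist");i=f['frame']
for thr in(150,170,190):
    q=quad(i,283,348,157,255,thr);print(q.round(1).tolist(),*rect(onz(f,q,.043,T)))
t=viewer.grab_frame("top");
for thr in(150,170,190):
    q=quad(t['frame'],385,440,180,230,thr);print(*rect(onz(t,q,.033)))
E
```

```text
[[285.6, 156.5], [340.0, 157.1], [337.0, 244.0], [296.2, 243.5]] [0.5112 0.1902] 175.88 [47.3 79.1 37.8 79.6]
[[292.7, 242.7], [292.3, 165.5], [339.0, 166.7], [336.7, 243.5]] [0.5075 0.1903] 172.72 [70.7 40.9 70.4 40.7]
[[292.9, 242.5], [292.9, 165.9], [338.8, 166.9], [336.3, 243.0]] [0.5076 0.1902] 172.53 [70.2 40.2 69.8 40.2]
[ 0.6064 -0.2248] 156.03 [70.1 40.9 70.3 40.8]
[ 0.6064 -0.2249] 156.06 [69.6 40.2 69.7 40.1]
[ 0.6064 -0.2249] 156.13 [69.  39.5 69.1 39.6]
```

Request:
move_arm:
  deltas:
    - [[0,0,1.5,0.007,0.02,0.001,0.0876],[0,0,3,0.02,0.055,0.003,0.0876],[0,0,5,0.034,0.092,0.006,0.0876],[0,0,7,0.048,0.13,0.01,0.0876],[0,0,9,0.062,0.168,0.015,0.0876],[0,0,11,0.076,0.206,0.02,0.0876],[0,0,13,0.09,0.244,0.025,0.0876],[0,0,15,0.104,0.282,0.03,0.0876],[0,0,16.5,0.118,0.32,0.035,0.0876],[0,0,17.3,0.132,0.356,0.04,0.0876],[0,0,17.3,0.143,0.385,0.046,0.0876],[0,0,17.3,0.1496,0.4017,0.046,0.0876]]

```text
t: 2.85
eef_pos: [0.6065, -0.2266, 0.1789]
ee_rot: [3.141, 0.002, -0.417]
force: [-0.2, 1.8, -1.2]
width: 0.0875
```

Request:
move_arm:
  deltas:
    - [[0,0,0,0,0,0,0.0876],[0,0,0,0,0,0,0.0876],[0,0,0,0,0,0,0.0876]]

```text
t: 3.1
eef_pos: [0.6066, -0.2236, 0.1805]
ee_rot: [-3.141, 0.0, -0.415]
force: [-0.4, 1.0, 0.0]
width: 0.0876
```

Run:
```python
from h import *
go((.6064,-.2249,.06,-23.9))
T=pose(monitor.get_state());f=viewer.grab_frame("wrist");cv2.imwrite('pics/w2.png',f['frame']);np.save('T2.npy',T)
```

```text
t 3.1 tcp [ 0.6066 -0.2236  0.1805] rpy [-1.7999e+02  1.0000e-02 -2.3800e+01] F [-0.4  1.   0. ] w 0.0876
[-0.01  0.01  0.1 ] [0.0003 0.0013 0.1205] 2.9 rows
```

View pics/w2.png

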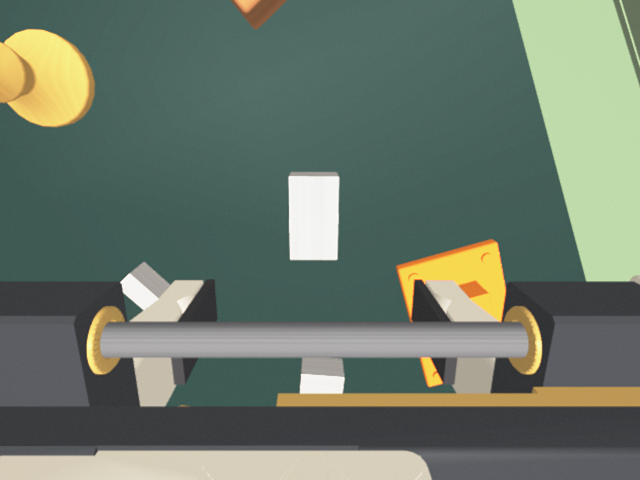

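The block's top face is at (289,176)–(338,260), square to the fingers and roughly centred between them.

Run:
```python
from h import *
T=np.load('T2.npy');f=viewer.grab_frame("wrist");i=f['frame']
g=cv2.cvtColor(i,6);print(g[165:182,313],g[215,283:296],g[215,332:345])
for thr in(180,190,200,210):
    q=quad(i,282,346,165,268,thr);print(q.round(1).tolist(),*rect(onz(f,q,.033,T)))
```

```text
[ 92  94  95  94  93  91 108 149 158 155 164 237 246 245 244 244 244] [ 89  90  88  89  85  99 191 245 246 244 243 244 244] [244 245 245 245 245 248 204 109  84  86  86  89  87]
[[288.2, 175.4], [339.0, 175.4], [337.3, 259.1], [290.0, 259.1]] [ 0.6076 -0.2232] 156.19 [40.  70.  39.7 70. ]
[[288.4, 175.3], [338.9, 175.7], [337.1, 259.2], [289.9, 258.9]] [ 0.6076 -0.2232] 156.08 [39.8 69.8 39.6 69.9]
[[288.5, 175.6], [338.8, 175.6], [337.1, 258.9], [290.0, 258.9]] [ 0.6076 -0.2232] 156.13 [39.6 69.6 39.5 69.6]
[[288.5, 175.5], [338.7, 176.0], [336.9, 258.9], [290.3, 258.8]] [ 0.6076 -0.2231] 156.16 [39.6 69.3 39.1 69.6]
```

Request:
move_arm:
  deltas:
    - [[0,0,0.1,0.0005,0,0.015,0.0876],[0,0,0.1,0.0005,0,0.045,0.0876],[0,0,0.1,0.0005,0,0.08,0.0876],[0,0,0.1,0.0005,0,0.113,0.0876],[0,0,0.1,0.0005,0,0.138,0.0876],[0,0,0.1,0.0005,0,0.154,0.0876],[0,0,0.1,0.0005,0,0.163,0.0876],[0,0,0.1,0.0005,0,0.168,0.0876],[0,0,0.1,0.0005,0,0.17,0.0876],[0,0,0.1,0.0005,0,0.17,0.0876],[0,0,0.1,0.0005,0,0.17,0.0876]]

```text
t: 4.12
eef_pos: [0.6079, -0.2249, 0.0119]
ee_rot: [-3.141, -0.002, -0.418]
force: [-0.8, -0.2, -0.0]
width: 0.0875
```

```bash
python3 -c "
from h import *
go((.607,-.224,.009,-23.9))"
```

```text
t 4.12 tcp [ 0.6079 -0.2249  0.0119] rpy [-1.7997e+02 -1.1000e-01 -2.3920e+01] F [-0.8 -0.2 -0. ] w 0.0875
[-0.03 -0.11 -0.02] [-0.0012 -0.0005  0.0029] 0.1 rows
```

Request:
move_arm:
  deltas:
    - [[0,0,0,0,0,0.002,0.0876],[0,0,0,0,0,0.002,0.06],[0,0,0,0,0,0.002,0.045],[0,0,0,0,0,0.002,0.04],[0,0,0,0,0,0.002,0.036],[0,0,0,0,0,0.002,0.034],[0,0,0,0,0,0.002,0.034],[0,0,0,0,0,0.002,0.034]]
  force: 40

```text
t: 4.78
eef_pos: [0.607, -0.2251, 0.0085]
ee_rot: [3.142, 0.0, -0.418]
force: [-0.4, -0.8, -0.1]
width: 0.0466
```

```bash
python3 -c "
from h import *
go((.607,-.224,.11,-23.9))
t=viewer.grab_frame('top');cv2.imwrite('pics/t2.png',t['frame'])
go()
f=viewer.grab_frame('wrist');cv2.imwrite('pics/w3.png',f['frame'])
go()"
```

```text
t 4.78 tcp [ 0.607  -0.2251  0.0085] rpy [180.     0.   -23.95] F [-0.4 -0.8 -0.1] w 0.0466
[ 0.    0.   -0.05] [-0.0004 -0.001  -0.1015] 2.4 rows
t 4.83 tcp [ 0.6071 -0.225   0.0086] rpy [-179.99   -0.    -23.96] F [ 1.8  8.3 -0.7] w 0.0423
t 4.88 tcp [ 0.6072 -0.2248  0.0085] rpy [-1.7998e+02 -2.0000e-02 -2.3960e+01] F [0.3 0.6 0.6] w 0.0399
```

Run:
```python
from h import *
t=viewer.grab_frame("top");go()
i=cv2.imread('pics/top0.png')
for thr in(170,185,200,215):
    q=quad(i,177,208,236,288,thr);print(q.round(1).tolist(),*rect(onz(t,q,.043)))
i=cv2.imread('pics/w1.png');f=viewer.grab_frame("wrist");T=np.load('T1.npy')
for thr in(180,200,215):
    q=quad(i,284,347,158,253,thr);print(q.round(1).tolist(),*rect(onz(f,q,.043,T)))
print(np.array([onz(f,[p],.017,T)[0] for p in[(280,144),(351.5,145),(347,254),(281,253)]]).round(4))
```

```text
t 4.93 tcp [ 0.6072 -0.2248  0.0085] rpy [-1.7998e+02 -1.0000e-02 -2.3950e+01] F [0.3 1.9 0. ] w 0.0397
[[175.5, 279.0], [180.8, 241.1], [203.0, 243.8], [197.7, 281.4]] [0.5065 0.1886] 172.54 [70.1 40.8 69.5 40.5]
[[175.8, 278.9], [181.0, 241.2], [202.8, 243.9], [197.5, 281.3]] [0.5065 0.1886] 172.49 [69.7 40.2 69.  39.6]
[[176.0, 278.8], [181.2, 241.5], [202.6, 244.0], [197.4, 281.0]] [0.5064 0.1885] 172.51 [68.9 39.4 68.4 39.1]
[[176.2, 278.7], [181.5, 241.6], [202.4, 244.2], [197.2, 280.9]] [0.5064 0.1885] 172.43 [68.6 38.5 68.  38.3]
[[292.4, 166.4], [338.3, 166.4], [335.8, 243.4], [292.4, 243.0]] [0.5072 0.1907] 172.48 [40.2 70.6 40.2 70.2]
[[292.6, 166.6], [338.0, 166.6], [335.6, 242.9], [292.6, 242.9]] [0.5073 0.1907] 172.52 [39.7 69.9 39.8 69.9]
[[292.9, 166.9], [337.7, 166.9], [335.4, 242.7], [292.9, 242.6]] [0.5073 0.1906] 172.55 [39.3 69.5 39.4 69.4]
[[0.5635 0.2165 0.017 ]
 [0.555  0.1507 0.017 ]
 [0.4491 0.1647 0.017 ]
 [0.4578 0.2304 0.017 ]]
```

Request:
move_arm:
  deltas:
    - [[0,0,0,0,0,0,0.034],[0,0,0,0,0,-0.005,0.034],[0,0,0,0,0,-0.02,0.034],[0,0,0,0,0,-0.04,0.034],[0,0,0,0,0,-0.062,0.034],[0,0,0,0,0,-0.08,0.034],[0,0,0,0,0,-0.087,0.034],[0,0,0,0,0,-0.09,0.034],[0,0,0,0,0,-0.09,0.034],[0,0,0,0,0,-0.09,0.034]]

```text
t: 5.82
eef_pos: [0.6058, -0.2248, 0.097]
ee_rot: [3.141, 0.003, -0.419]
force: [0.4, 0.3, -8.3]
width: 0.0398
```

```bash
python3 -c "
from h import *
go((.5411,.1858,.095,-7.5),(.5411,.1858,.06,-7.5))"
```

```text
t 5.82 tcp [ 0.6058 -0.2248  0.097 ] rpy [ 1.7998e+02  1.4000e-01 -2.3980e+01] F [ 0.4  0.3 -8.3] w 0.0398
[ -0.     0.15 -16.48] [-0.226  -0.3489  0.0025] 10.0 rows
[ -0.     0.15 -16.48] [-0.2259 -0.3489  0.0375] 10.0 rows
```

Request:
move_arm:
  deltas:
    - [[0,0,-1,-0.01,-0.014,0,0.034],[0,0,-3,-0.027,-0.041,0,0.034],[0,0,-5,-0.047,-0.073,0,0.034],[0,0,-7,-0.068,-0.105,0,0.034],[0,0,-9,-0.089,-0.137,0,0.034],[0,0,-11,-0.11,-0.169,0,0.034],[0,0,-13,-0.131,-0.201,0,0.034],[0,0,-14.5,-0.152,-0.233,0,0.034],[0,0,-15.5,-0.173,-0.266,0,0.034],[0,0,-16.2,-0.193,-0.298,0,0.034],[0,0,-16.5,-0.21,-0.325,0,0.034],[0,0,-16.5,-0.221,-0.342,0,0.034]]

```text
t: 6.82
eef_pos: [0.5427, 0.18, 0.0973]
ee_rot: [3.141, 0.001, -0.128]
force: [0.1, -0.7, -6.1]
width: 0.0396
```

Request:
move_arm:
  deltas:
    - [[0,0,0,-0.004,-0.006,0.004,0.034],[0,0,0,-0.005,-0.007,0.015,0.034],[0,0,0,-0.005,-0.007,0.03,0.034],[0,0,0,-0.005,-0.007,0.037,0.034],[0,0,0,-0.005,-0.007,0.038,0.034],[0,0,0,-0.005,-0.007,0.038,0.034],[0,0,0,-0.005,-0.007,0.038,0.034],[0,0,0,-0.005,-0.007,0.038,0.034]]

```text
t: 7.48
eef_pos: [0.5404, 0.1846, 0.0611]
ee_rot: [-3.141, -0.001, -0.131]
force: [-0.1, 0.7, -6.7]
width: 0.0398
```

Run:
```python
from h import *
go((.5411,.1858,.05,-7.5))
T=pose(monitor.get_state());f=viewer.grab_frame("wrist");np.save('T4.npy',T);cv2.imwrite('pics/w4.png',f['frame'])
s=viewer.grab_frame("scene");cv2.imwrite('pics/s4f.png',s['frame'])
a=cv2.resize(s['frame'][215:315,370:470],None,fx=6,fy=6,interpolation=2);cv2.imwrite('pics/s4.png',a)
go((.5411,.1858,.05,-7.5))
```

```text
t 7.48 tcp [0.5404 0.1846 0.0611] rpy [-1.7997e+02 -5.0000e-02 -7.4800e+00] F [-0.1  0.7 -6.7] w 0.0398
[-0.03 -0.05  0.02] [ 0.0005 -0.0013  0.0111] 0.3 rows
t 7.58 tcp [0.5403 0.1848 0.0612] rpy [-1.7995e+02 -5.0000e-02 -7.4700e+00] F [ 0.6 -0.9 -6.3] w 0.0398
[-0.05 -0.05  0.03] [ 0.0006 -0.001   0.0112] 0.3 rows
```

View pics/w4.png

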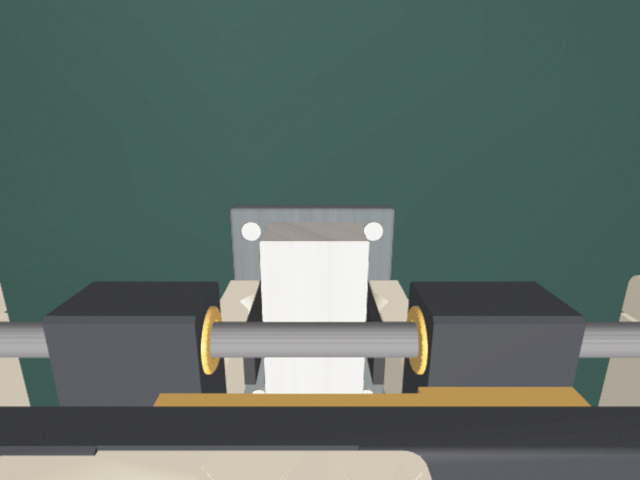

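View pics/s4.png

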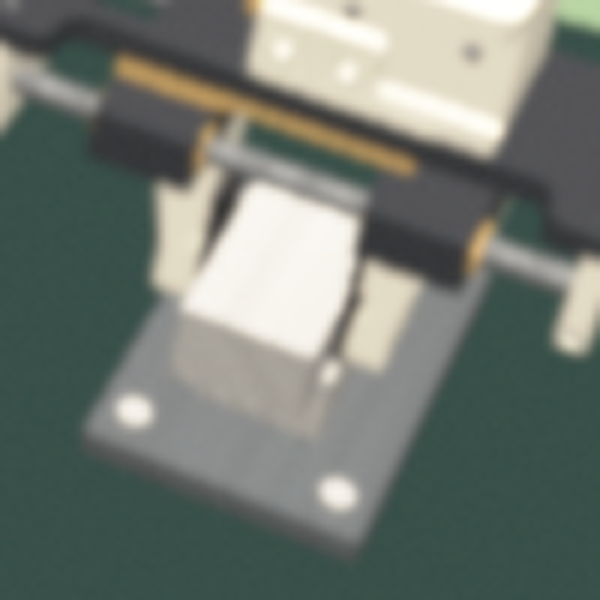

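Wrist: the held block's front top edge is at (261–367, 240), the foot's front edge at (232–393, 208), and the front bolts at (251,231) and (373,231). Both views show the block above the front half of the base. I use the bolts and the foot as a same-image reference for alignment.

Run:
```python
from h import *
T=np.load('T4.npy');f=viewer.grab_frame("wrist");i=cv2.imread('pics/w4.png');g=cv2.cvtColor(i,6).astype(float)
print(T[:3,3])
def bolt(x,y,r=13):
    w=np.clip(g[y-r:y+r+1,x-r:x+r+1]-170,0,None);Y,X=np.mgrid[y-r:y+r+1,x-r:x+r+1]
    return (w*X).sum()/w.sum(),(w*Y).sum()/w.sum()
bl=[bolt(251,231,11),(bolt(373,231,11))]
print('bolts',np.round(bl,1))
def edge(line,lo,hi): d=np.diff(line[lo:hi]);k=np.abs(d).argmax();w=np.abs(d[max(k-2,0):k+3]);return lo+max(k-2,0)+(w*np.arange(len(w))).sum()/w.sum()+.5
L=np.array([(edge(g[r],225,240),r) for r in range(214,272,4)]);Rr=np.array([(edge(g[r],385,400),r) for r in range(214,272,4)])
BL=np.array([(edge(g[r],255,267),r) for r in range(244,276,3)]);BR=np.array([(edge(g[r],360,376),r) for r in range(244,276,3)])
ft=np.array([(c,edge(g[:,c],206,214)) for c in range(245,385,10)]);bt=np.array([(c,edge(g[:,c],234,247)) for c in range(272,360,8)])
Ti=np.linalg.inv(T)
zoff=.0061  # TCP above block bottom
def tool(p,z): w=onz(f,p,z,T);return (np.c_[w,np.ones(len(w))]@Ti.T)[:,:2]*1000
zb=T[2,3]-.0055+.030
print('bolts',tool(bl,.017).round(1).tolist())
for n,p,z in(('footL',L,.015),('footR',Rr,.015),('footF',ft,.015),('blkL',BL,zb),('blkR',BR,zb),('blkF',bt,zb)):
    q=tool(p,z);print(n,p[0].round(1),q.mean(0).round(2),q.std(0).round(2),'ends',q[0].round(1),q[-1].round(1))
```

```text
[0.54040346 0.18462441 0.06113838]
bolts [[250.9 231.2]
 [372.7 231.4]]
bolts [[19.0, -34.8], [18.9, 31.4]]
footL [229.9 214. ] [ 12.14 -45.96] [10.01  0.11] ends [ 28.2 -46.1] [ -4.3 -45.9]
footR [393.6 214. ] [12.12 42.62] [10.01  0.1 ] ends [28.1 42.6] [-4.3 42.8]
footF [245.  208.2] [31.33 -2.68] [ 0.07 21.76] ends [ 31.4 -37.8] [31.2 32.4]
blkL [259.1 244. ] [ 27.51 -20.47] [3.69 0.05] ends [ 33.3 -20.5] [ 21.6 -20.4]
blkR [368.9 244. ] [27.51 19.35] [3.69 0.05] ends [33.3 19.4] [21.6 19.3]
blkF [272.  240.5] [34.58 -1.24] [0.03 9.16] ends [ 34.6 -15.7] [34.6 13.2]
```

Request:
move_arm:
  deltas:
    - [[0,0,0,0,-0.001,0.002,0.034],[0,0,0,0,-0.0011,0.006,0.034],[0,0,0,0,-0.0011,0.009,0.034],[0,0,0,0,-0.0011,0.0105,0.034],[0,0,0,0,-0.0011,0.0115,0.034],[0,0,0,0,-0.0011,0.0115,0.034],[0,0,0,0,-0.0011,0.0115,0.034]]

```text
t: 8.22
eef_pos: [0.54, 0.1859, 0.049]
ee_rot: [3.141, 0.0, -0.13]
force: [-0.2, -0.4, -7.1]
width: 0.0397
```

Request:
move_arm:
  deltas:
    - [[0,0,0,0,0,0.0005,0.034],[0,0,0,0,0,0.001,0.034],[0,0,0,0,0,0.001,0.034],[0,0,0,0,0,0.001,0.034]]

```text
t: 8.55
eef_pos: [0.5401, 0.186, 0.0485]
ee_rot: [-3.141, -0.0, -0.13]
force: [-2.4, -1.0, -0.9]
width: 0.0398
```

Request:
move_arm:
  deltas:
    - [[0,0,0,0,0,0.0003,0.034],[0,0,0,0,0,0.0006,0.034],[0,0,0,0,0,0.0006,0.034]]

```text
t: 8.8
eef_pos: [0.5402, 0.186, 0.0485]
ee_rot: [-3.141, -0.001, -0.13]
force: [-4.2, -0.2, 6.4]
width: 0.0398
```

Run:
```python
from h import *
for k in range(3): go(); T=pose(monitor.get_state());f=viewer.grab_frame("wrist")
np.save('T5.npy',T);cv2.imwrite('pics/w5.png',f['frame'])
s=monitor.get_state();print(s['moment'])
s=viewer.grab_frame("scene");cv2.imwrite('pics/s5.png',cv2.resize(s['frame'][225:305,375:465],None,fx=7,fy=7,interpolation=2))
```

```text
t 8.8 tcp [0.5402 0.186  0.0485] rpy [-1.7998e+02 -4.0000e-02 -7.4300e+00] F [-4.2 -0.2  6.4] w 0.0398
t 8.85 tcp [0.5402 0.186  0.0485] rpy [-1.7998e+02 -4.0000e-02 -7.4300e+00] F [-4.1 -1.5  6.2] w 0.0395
t 8.9 tcp [0.5402 0.186  0.0485] rpy [-1.7998e+02 -4.0000e-02 -7.4300e+00] F [-4.2 -1.   6.3] w 0.0397
[-0.28193459  1.76185779 -0.01894675]
```

View pics/s5.png

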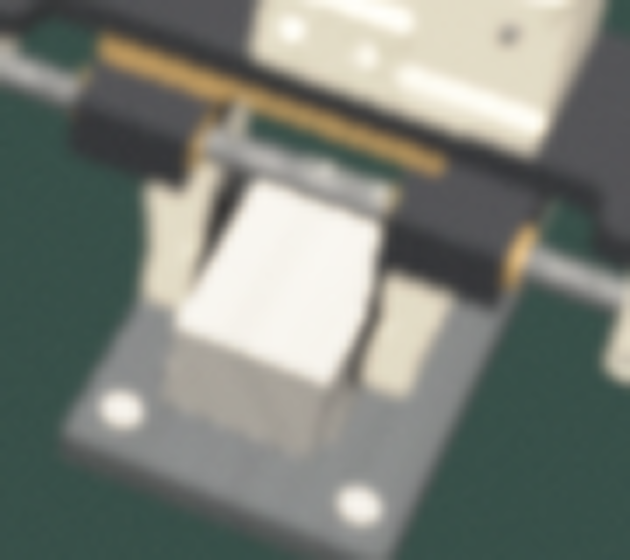

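Seated: the downward reaction rose to a net 13 N, z has stopped at 48.5 mm, and the picture shows the block flat and overhanging at the front. I measure the remaining slide from this wrist frame.

```bash
cat >> h.py <<'E'
def edge(line,lo,hi):
    d=np.abs(np.diff(line[lo:hi]));k=d.argmax();a=max(k-2,0);w=d[a:k+3];return lo+a+(w*np.arange(len(w))).sum()/w.sum()+.5
def rel(f,i,T,fl,fr,ff,bl,br,bf,zb):
    """windows -> foot edges & block edges, tool frame mm. fl..br: (lo,hi,row0,row1); ff,bf: (lo,hi,col0,col1)"""
    g=cv2.cvtColor(i,6).astype(float);Ti=np.linalg.inv(T);o={}
    for n,w,z,v in(('fL',fl,.015,0),('fR',fr,.015,0),('fF',ff,.015,1),('bL',bl,zb,0),('bR',br,zb,0),('bF',bf,zb,1)):
        p=np.array([(edge(g[r],*w[:2]),r) if v==0 else (r,edge(g[:,r],*w[:2])) for r in range(w[2],w[3],3)])
        q=onz(f,p,z,T);q=(np.c_[q,np.ones(len(q))]@Ti.T)[:,:2]*1000
        s=np.degrees(np.polyfit(q[:,v],q[:,1-v],1) if 0 else np.arctan(np.polyfit(q[:,v],q[:,1-v],1)[0]))
        o[n]=np.median(q[:,1-v]);print(n,p[len(p)//2].round(1),round(o[n],2),'std',q[:,1-v].std().round(2),'slope',round(s,2))
    print('foot centre y',(o['fL']+o['fR'])/2,'x',o['fF']-65,'block y',(o['bL']+o['bR'])/2,'x',o['bF']-35)
E
python3 - <<'E'
from h import *
T=np.load('T5.npy');f=viewer.grab_frame("wrist");i=cv2.imread('pics/w5.png');g=cv2.cvtColor(i,6)
print(g[188:226,300].tolist(),g[205,215:240].tolist(),g[205,392:412].tolist())
rel(f,i,T,(218,240,215,270),(388,412,215,270),(192,214,270,360),(252,268,245,275),(360,378,245,275),(234,247,272,360),T[2,3]-.0055+.03)
E
```

```text
[90, 88, 87, 89, 88, 88, 86, 88, 89, 89, 87, 87, 89, 89, 90, 88, 88, 88, 88, 87, 89, 86, 87, 89, 105, 129, 141, 148, 152, 154, 155, 153, 155, 155, 152, 152, 153, 152] [89, 89, 89, 90, 88, 88, 88, 88, 89, 89, 89, 86, 88, 90, 87, 87, 90, 86, 88, 88, 88, 88, 88, 88, 88] [85, 87, 87, 89, 87, 86, 86, 84, 87, 88, 88, 86, 86, 87, 86, 87, 88, 85, 88, 86]
fL [229. 242.] -44.59 std 1.13 slope 0.67
fR [399.6 242. ] 43.93 std 2.06 slope -2.09
fF [315. 212.] 32.11 std 0.04 slope -0.05
bL [259.6 260. ] -20.45 std 0.05 slope 0.3
bR [368. 260.] 19.37 std 0.06 slope -0.17
bF [317.  240.6] 34.6 std 0.02 slope -0.05
foot centre y -0.33222211122751943 x -32.89282960092954 block y -0.5370720864792187 x -0.40355447303893754
```

Request:
move_arm:
  deltas:
    - [[0,0,0,-0.001,0,0,0.034],[0,0,0,-0.003,0,0,0.034],[0,0,0,-0.006,0,0,0.034],[0,0,0,-0.009,0.0001,0,0.034],[0,0,0,-0.012,0.0001,0,0.034],[0,0,0,-0.015,0.0001,0,0.034],[0,0,0,-0.018,0.0001,0,0.034],[0,0,0,-0.021,0.0002,0,0.034],[0,0,0,-0.023,0.0002,0,0.034],[0,0,0,-0.025,0.0002,0,0.034],[0,0,0,-0.026,0.0002,0,0.034],[0,0,0,-0.026,0.0002,0,0.034]]

```text
t: 10.05
eef_pos: [0.5159, 0.1903, 0.0485]
ee_rot: [-3.139, -0.003, -0.129]
force: [5.2, 0.2, 2.2]
width: 0.04
```

```bash
python3 -c "
from h import *
go()
f=viewer.grab_frame('wrist');go()"
```

```text
t 10.05 tcp [0.5159 0.1903 0.0485] rpy [-179.86   -0.19   -7.4 ] F [5.2 0.2 2.2] w 0.04
t 10.1 tcp [0.5159 0.1903 0.0485] rpy [-179.86   -0.18   -7.4 ] F [5.5 0.5 3.1] w 0.0397
```

Run:
```python
from h import *
T=pose(monitor.get_state());f=viewer.grab_frame("wrist");i=f['frame'];np.save('T6.npy',T);cv2.imwrite('pics/w6.png',i);go()
print(monitor.get_state()['moment'])
cv2.imwrite('pics/w6c.png',cv2.resize(i[150:300,210:420],None,fx=3.5,fy=3.5,interpolation=2))
```

```text
t 10.15 tcp [0.5159 0.1903 0.0485] rpy [-179.87   -0.18   -7.4 ] F [5.1 0.8 3.6] w 0.04
[ 0.2010066  -1.6741881   0.01893525]
```

View pics/w6c.png

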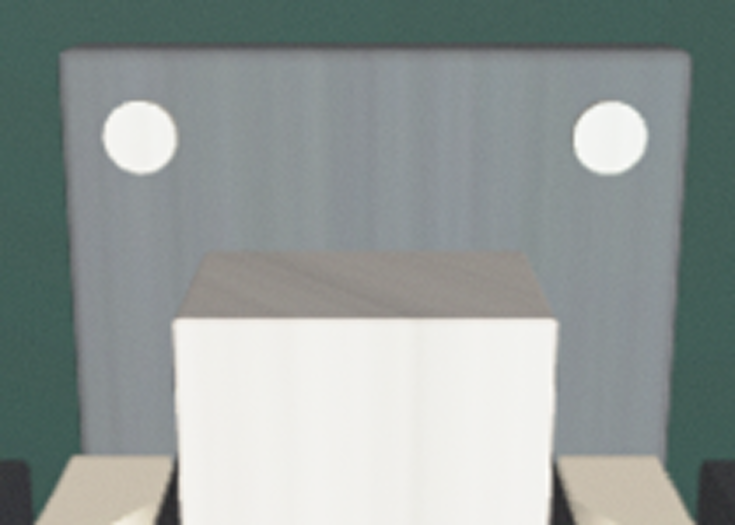

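The block sits on the front half of the base. The foot's front edge is at row 164 (x 227–407), the bolts at (250,189) and (384,189), and the block's front top edge at row 241 (x 260–369).

Run:
```python
from h import *
T=np.load('T6.npy');f=viewer.grab_frame("wrist");i=cv2.imread('pics/w6.png')
rel(f,i,T,(222,240,175,270),(392,412,175,270),(158,172,250,385),(252,268,245,275),(360,378,245,275),(234,247,272,360),.0485-.0055+.03)
g=cv2.cvtColor(i,6).astype(float);p=[]
for x,y in((250,189),(384,189)):
    w=np.clip(g[y-14:y+15,x-14:x+15]-185,0,None);Y,X=np.mgrid[y-14:y+15,x-14:x+15];p.append(((w*X).sum()/w.sum(),(w*Y).sum()/w.sum()))
q=onz(f,p,.017,T);print(((np.c_[q,np.ones(2)]@np.linalg.inv(T).T)[:,:2]*1000).round(2))
go()
```

```text
fL [230.1 223. ] -43.44 std 1.24 slope 1.55
fR [403.1 223. ] 45.07 std 1.89 slope -3.32
fF [316.  163.8] 56.27 std 0.06 slope -0.04
bL [259.7 260. ] -20.45 std 0.05 slope 0.36
bR [368. 260.] 19.32 std 0.06 slope -0.27
bF [317.  240.5] 34.58 std 0.01 slope 0.02
foot centre y 0.8180810940036167 x -8.732758476579058 block y -0.5667619211690713 x -0.415670001828758
[[ 44.32 -32.43]
 [ 44.2   33.99]]
t 10.2 tcp [0.5159 0.1903 0.0485] rpy [-1.7987e+02 -1.7000e-01 -7.4100e+00] F [4.9 0.6 2.9] w 0.0396
```

Request:
move_arm:
  deltas:
    - [[0,0,0,-0.001,0.0003,0,0.034],[0,0,0,-0.0025,0.0006,0,0.034],[0,0,0,-0.004,0.001,0,0.034],[0,0,0,-0.0055,0.0013,0,0.034],[0,0,0,-0.0065,0.0014,0,0.034],[0,0,0,-0.007,0.0014,0,0.034],[0,0,0,-0.007,0.0014,0,0.034],[0,0,0,-0.007,0.0014,0,0.034]]

```text
t: 10.87
eef_pos: [0.5089, 0.1898, 0.0485]
ee_rot: [-3.139, -0.003, -0.129]
force: [5.6, 0.6, 3.7]
width: 0.0397
```

```bash
cat > chk.py <<'E'
from h import *
import sys
T=pose(monitor.get_state());f=viewer.grab_frame("wrist");i=f['frame'];cv2.imwrite(f'pics/{sys.argv[1]}.png',i);go()
g=cv2.cvtColor(i,6).astype(float)
print('front rows',[int(r) for r in np.where(np.abs(np.diff(g[130:175,300]))>15)[0]+130])
r0=int(sys.argv[2])
rel(f,i,T,(215,240,r0+12,250),(390,415,r0+12,250),(r0-6,r0+8,250,385),(252,268,245,275),(360,378,245,275),(234,247,272,360),.073)
p=[]
for x0 in(235,372):
    m=g[r0+12:r0+45,x0:x0+30];w=np.clip(m-185,0,None);Y,X=np.mgrid[r0+12:r0+45,x0:x0+30];p.append(((w*X).sum()/w.sum(),(w*Y).sum()/w.sum()))
q=onz(f,p,.017,T);q=((np.c_[q,np.ones(2)]@np.linalg.inv(T).T)[:,:2]*1000);print('bolts',q.round(2).tolist(),'mid',q.mean(0).round(2))
E
python3 chk.py w7 150
```

```text
t 10.92 tcp [0.5089 0.1898 0.0485] rpy [-179.86   -0.18   -7.4 ] F [5.  0.4 4. ] w 0.0399
front rows [149]
fL [226.3 207. ] -44.74 std 2.21 slope 5.22
fR [401.5 207. ] 43.71 std 2.21 slope -4.98
fF [316.  149.7] 63.04 std 0.06 slope -0.12
bL [259.7 260. ] -20.46 std 0.05 slope 0.47
bR [368. 260.] 19.33 std 0.04 slope -0.25
bF [317.  240.5] 34.6 std 0.02 slope -0.01
foot centre y -0.5145349425129773 x -1.964337565628803 block y -0.5652296916700834 x -0.4016947954548442
bolts [[51.2, -33.8], [51.11, 32.65]] mid [51.15 -0.57]
```

Request:
move_arm:
  deltas:
    - [[0,0,0,-0.0005,0,0,0.034],[0,0,0,-0.001,0,0,0.034],[0,0,0,-0.0014,0,0,0.034],[0,0,0,-0.0014,0,0,0.034],[0,0,0,-0.0014,0,0,0.034]]

```text
t: 11.33
eef_pos: [0.5076, 0.1899, 0.0485]
ee_rot: [-3.139, -0.003, -0.129]
force: [6.0, -0.6, 3.5]
width: 0.0396
```

```bash
python3 chk.py w8 147
python3 - <<'E'
from h import *
i=cv2.imread('pics/w8.png');s=viewer.grab_frame("scene")['frame'];cv2.imwrite('pics/s8f.png',s)
c=np.zeros((560,800,3),np.uint8)
a=cv2.resize(i[215:260,250:380],None,fx=3.2,fy=6,interpolation=2);b=cv2.resize(s[225:305,380:450],None,fx=5.4,fy=7,interpolation=2)
c[:a.shape[0],:a.shape[1]]=a;c[:b.shape[0],420:420+b.shape[1]]=b
cv2.imwrite('pics/c8.png',c)
E
```

```text
t 11.38 tcp [0.5076 0.1899 0.0485] rpy [-179.87   -0.19   -7.4 ] F [5.9 0.4 3.6] w 0.0398
front rows [146, 147]
fL [226.1 204. ] -44.79 std 2.4 slope 5.64
fR [401.6 204. ] 43.61 std 2.17 slope -4.75
fF [316.  147.1] 64.32 std 0.09 slope -0.15
bL [259.7 260. ] -20.45 std 0.05 slope 0.43
bR [368. 260.] 19.32 std 0.06 slope -0.45
bF [317.  240.6] 34.59 std 0.02 slope -0.01
foot centre y -0.5922545421458985 x -0.6840026510334098 block y -0.5630355464590142 x -0.4102117213056431
bolts [[52.53, -33.84], [52.42, 32.59]] mid [52.48 -0.63]
```

View pics/c8.png

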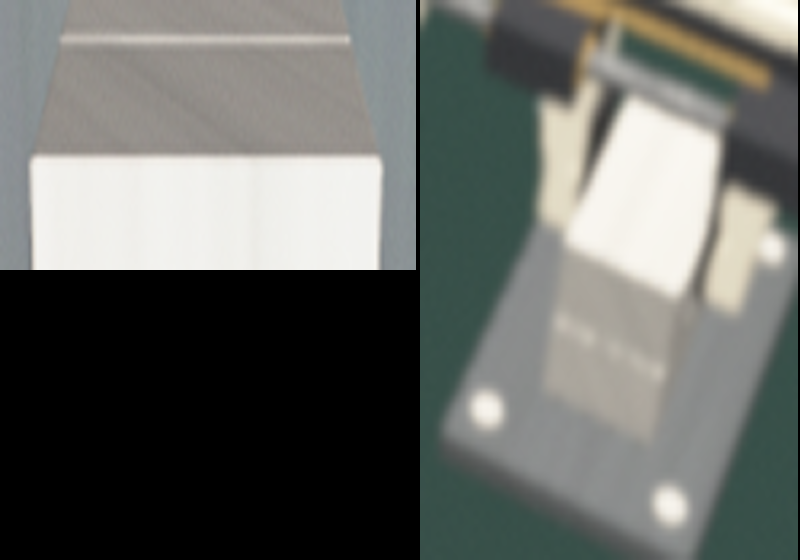

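Run:
```python
from h import *
i=cv2.imread('pics/w8.png');g=cv2.cvtColor(i,6).astype(float)
for c in(275,295,314,335,352): print(c,g[214:230,c].astype(int).tolist())
for c in(275,295,314,335,352): print(c,g[236:245,c].astype(int).tolist())
P=g[:,272:356];f=viewer.grab_frame('wrist');T=pose(monitor.get_state())
row=P[214:230].mean(1);print(row.round(0),'excess px',((row-np.median(row)).clip(0)).sum()/(244-np.median(row)))
for r in(221,222,223): print(onz(f,[(314,r)],.043,T).round(4))
# joint corners: block front face sides and base front face sides
for r in range(214,240,2): print(r,round(edge(g[r],258,280),2),round(edge(g[r],350,372),2))
# predicted front edge rows at z .043 and .073 in tool x=34.59
M=np.linalg.inv(T@np.array(f['hand_eye']));fl=240/np.tan(np.radians(f['vfov'])/2)
for z in(.073,.043,.0431,.015):
  for x in(34.59,33.9,35.3):
    w=T@np.array([x/1000,-.0006,T[2,3]-z,1]);p=M@w;print(z,x,round(f['cy']+fl*p[1]/p[2],2))
```

```text
275 [146, 148, 149, 149, 149, 147, 161, 187, 157, 140, 144, 144, 145, 146, 144, 147]
295 [147, 145, 147, 149, 148, 149, 164, 200, 166, 143, 140, 141, 138, 135, 140, 144]
314 [147, 146, 146, 144, 145, 148, 154, 197, 164, 147, 146, 144, 146, 145, 146, 146]
335 [142, 142, 148, 149, 149, 148, 157, 196, 163, 147, 142, 142, 145, 143, 143, 145]
352 [147, 146, 148, 150, 149, 145, 151, 189, 158, 145, 146, 146, 144, 145, 146, 145]
275 [144, 145, 142, 142, 154, 224, 236, 239, 239]
295 [145, 146, 146, 145, 157, 225, 239, 241, 241]
314 [142, 144, 142, 139, 154, 225, 237, 240, 241]
335 [146, 147, 145, 142, 151, 221, 235, 239, 239]
352 [148, 147, 147, 147, 156, 225, 238, 242, 242]
[147. 147. 147. 148. 148. 148. 158. 194. 161. 143. 143. 143. 144. 144.
 144. 144.] excess px 0.7622497850914907
[[0.5418 0.186  0.043 ]]
[[0.5413 0.1861 0.043 ]]
[[0.5409 0.1861 0.043 ]]
214 264.7 355.3
216 259.21 356.42
218 260.94 357.32
220 269.55 358.96
222 268.63 358.86
224 267.77 358.83
226 266.06 353.5
228 273.5 351.07
230 264.36 360.9
232 263.77 362.65
234 258.75 363.12
236 272.72 357.0
238 270.77 356.5
0.073 34.59 240.64
0.073 33.9 242.47
0.073 35.3 238.77
0.043 34.59 220.59
0.043 33.9 222.13
0.043 35.3 219.01
0.0431 34.59 220.65
0.0431 33.9 222.18
0.0431 35.3 219.07
0.015 34.59 207.21
0.015 33.9 208.54
0.015 35.3 205.83
```

The joint line is parallel and only about 0.35 mm of the base top shows at the front, with lateral alignment within about 0.2 mm. I relieve the residual side force, then let go.

Request:
move_arm:
  deltas:
    - [[0,0,0,0.0002,0,0,0.034],[0,0,0,0.0005,0,0,0.034],[0,0,0,0.0005,0,0,0.034]]
  force: 15

```text
t: 11.73
eef_pos: [0.5076, 0.1899, 0.0485]
ee_rot: [-3.139, -0.003, -0.129]
force: [4.7, 2.1, 4.8]
width: 0.0402
```

```bash
python3 -c "
from h import *
go();f=viewer.grab_frame('wrist');go()
g=cv2.cvtColor(f['frame'],6).astype(float);r=g[214:230,272:356].mean(1);print(((r-np.median(r)).clip(0)).sum()/(244-np.median(r)),r.round(0))"
```

```text
t 11.73 tcp [0.5076 0.1899 0.0485] rpy [-1.7987e+02 -1.5000e-01 -7.4100e+00] F [4.7 2.1 4.8] w 0.0402
t 11.78 tcp [0.5076 0.1899 0.0485] rpy [-1.7987e+02 -1.5000e-01 -7.4100e+00] F [4.  1.7 5.8] w 0.0397
0.6963836188371083 [147. 147. 147. 148. 148. 147. 154. 192. 161. 143. 143. 143. 143. 143.
 143. 144.]
```

Request:
move_arm:
  deltas:
    - [[0,0,0,0.0004,0,-0.0002,0.034],[0,0,0,0.0008,0,-0.0004,0.034],[0,0,0,0.001,0,-0.0006,0.034],[0,0,0,0.001,0,-0.0006,0.034]]

```text
t: 12.12
eef_pos: [0.5076, 0.1898, 0.0485]
ee_rot: [-3.14, -0.001, -0.13]
force: [0.7, 6.1, 5.0]
width: 0.04
```

Request:
move_arm:
  deltas:
    - [[0,0,0,0,0,0,0.043],[0,0,0,0,0,0,0.05],[0,0,0,0,0,0,0.06],[0,0,0,0,0,0,0.07],[0,0,0,0,0,0,0.07],[0,0,0,0,0,0,0.07]]

```text
t: 12.62
eef_pos: [0.5068, 0.1882, 0.0478]
ee_rot: [3.141, 0.001, -0.13]
force: [0.7, -0.0, 0.8]
width: 0.0679
```

```bash
python3 chk.py w9 147; python3 -c "
from h import *
f=viewer.grab_frame('wrist')
g=cv2.cvtColor(f['frame'],6).astype(float)
for c in (275,314,352): print(g[212:245,c].astype(int).tolist())"
```

```text
t 12.67 tcp [0.5069 0.1883 0.0478] rpy [ 1.7997e+02  3.0000e-02 -7.4700e+00] F [-0.8 -0.2 -0.3] w 0.0692
front rows [145]
fL [222.1 204. ] -46.75 std 2.74 slope 7.39
fR [397.9 204. ] 41.69 std 0.08 slope -0.02
fF [316.  145.3] 65.1 std 0.04 slope -0.05
bL [254.7 260. ] -22.27 std 0.06 slope 0.25
bR [363.2 260. ] 17.5 std 0.06 slope 0.68
bF [317.  239.6] 35.19 std 0.02 slope 0.01
foot centre y -2.5314431581160406 x 0.10089839324994898 block y -2.3844587347317887 x 0.18763332780395103
bolts [[53.21, -35.32], [53.25, 31.14]] mid [53.23 -2.09]
[144, 144, 143, 143, 146, 144, 144, 146, 200, 161, 137, 135, 136, 139, 139, 140, 139, 140, 141, 142, 141, 140, 137, 137, 137, 139, 137, 140, 200, 228, 236, 237, 237]
[142, 142, 143, 142, 142, 142, 142, 143, 200, 161, 138, 140, 141, 143, 141, 140, 138, 141, 144, 139, 138, 138, 136, 134, 134, 138, 139, 137, 199, 227, 235, 235, 235]
[145, 145, 145, 144, 143, 144, 145, 141, 199, 163, 140, 137, 141, 140, 142, 140, 141, 140, 141, 139, 141, 140, 140, 141, 141, 141, 140, 144, 211, 233, 239, 239, 239]
```

Request:
move_arm:
  deltas:
    - [[0,0,0,0,-0.002,0,0.08],[0,0,0,0,-0.002,-0.01,0.0876],[0,0,0,0,-0.002,-0.035,0.0876],[0,0,0,0,-0.002,-0.07,0.0876],[0,0,0,0,-0.002,-0.105,0.0876],[0,0,0,0,-0.002,-0.14,0.0876],[0,0,0,0,-0.002,-0.165,0.0876],[0,0,0,0,-0.002,-0.175,0.0876],[0,0,0,0,-0.002,-0.175,0.0876],[0,0,0,0,-0.002,-0.175,0.0876],[0,0,0,0,-0.002,-0.175,0.0876]]

```text
t: 13.63
eef_pos: [0.5067, 0.1902, 0.2222]
ee_rot: [3.141, 0.001, -0.13]
force: [-0.4, -0.9, -1.1]
width: 0.0873
```

Run:
```python
from h import *
go()
T=pose(monitor.get_state());f=viewer.grab_frame("wrist");i=f['frame'];cv2.imwrite('pics/w10.png',i)
s=viewer.grab_frame("scene");cv2.imwrite('pics/s10.png',s['frame'])
c=np.zeros((560,800,3),np.uint8)
a=cv2.resize(i[110:270,255:365],None,fx=3.5,fy=3.5,interpolation=2);b=cv2.resize(s['frame'][225:305,380:445],None,fx=6,fy=6,interpolation=2)
c[:a.shape[0],:a.shape[1]]=a;c[:b.shape[0],400:400+b.shape[1]]=b
cv2.imwrite('pics/c10.png',c)
```

```text
t 13.63 tcp [0.5067 0.1902 0.2222] rpy [ 1.7995e+02  8.0000e-02 -7.4600e+00] F [-0.4 -0.9 -1.1] w 0.0873
```

View pics/c10.png

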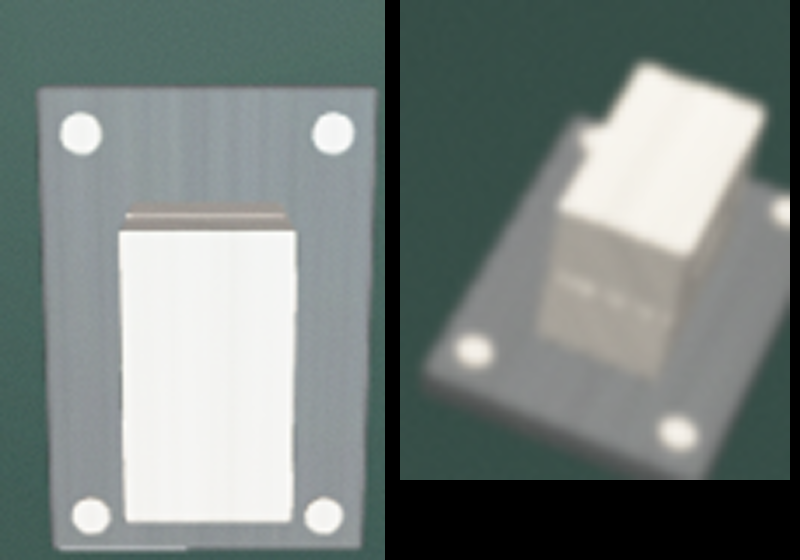

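The block sits on the base with the faces in line, a hairline bright joint, and all four bolts visible symmetrically. I run a last numeric check and confirm the bystanders stayed put.

Run:
```python
from h import *
s=monitor.get_state();T=pose(s);f=viewer.grab_frame("wrist");i=f['frame']
for thr in(190,210): print('block wrist',*rect(onz(f,quad(i,281,345,165,263,thr),.073,T)))
t=viewer.grab_frame("top");i=t['frame'];cv2.imwrite('pics/top10.png',i)
old=cv2.imread('pics/top0.png')
for n,w in(('thin',(310,345,190,240)),('short',(365,402,270,306))):
    d=cv2.absdiff(i[w[2]:w[3],w[0]:w[1]],old[w[2]:w[3],w[0]:w[1]]);print(n,'max diff',d.max())
g=cv2.cvtColor(f['frame'],6).astype(float);p=[]
for x,y in((278,148),(350,148),(281,257),(347.5,257)):
    x=round(x);w=np.clip(g[y-7:y+8,x-7:x+8]-185,0,None);Y,X=np.mgrid[y-7:y+8,x-7:x+8];p.append(((w*X).sum()/w.sum(),(w*Y).sum()/w.sum()))
q=onz(f,p,.017,T);print('bolts mid',q.mean(0).round(4),'heading',np.degrees(np.arctan2(*(q[0]+q[1]-q[2]-q[3])[[1,0]])).round(2))
```

```text
block wrist [0.5072 0.1906] 172.62 [40.2 69.9 40.1 69.9]
block wrist [0.5072 0.1906] 172.66 [39.7 69.5 39.7 69.5]
thin max diff 12
short max diff 10
bolts mid [0.5072 0.1908 0.017 ] heading -7.46
```

Block centre is (0.5072, 0.1906) at 172.6°, against base (0.5073, 0.1906) at 172.5° and bolts (0.5072, 0.1908). The robot is clear of everything, so I hand in.

```bash
python3 -c "
from station import arm
print(arm.job_done())"
```

```text
the job is handed in; nothing more can be done
None
```

I laid the matching 70x40 steel block on the fixed block with about half its length overlapping. I then slid it about 33 mm along, kept lightly pressed and not lifted, until the faces covered each other, and let go. The job was handed in at about 14 s.

**Final checks:**
- **Position:** from the wrist camera, the block centre is (0.5072, 0.1906) at 172.6°. The base top measured (0.5073, 0.1906) at 172.5° before placing, and the foot's bolts now centre on (0.5072, 0.1908).
- **Joint:** a hairline of the base top, about 0.3 mm, shows at the front edge.
- **Bystanders:** the short and thin blocks look unchanged in the top view, and the arm was clear at hand-in.

**What disagreed or went off:**
- **Camera offset:** the top camera read about 2 mm away from the wrist camera. I aligned by comparing the block and the foot in the same wrist image.
- **Sideways drift:** the block drifted about 1.2 mm sideways during the slide, and I corrected it while it was still sliding.

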